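# Draw the cold plate out from under the well plates

## Robot

A 6-joint arm with a two-finger parallel gripper is mounted at the origin on the work surface. World frame = base frame: x ahead of the robot, y to its left, z up, the work surface at z = 0. Lengths are in m, angles in degrees, forces in N, time in s.
With the tool pointing down it reaches from about 0.4 to 0.825 m from the base axis. Payload 7 kg.
Tool frame: the origin (TCP) lies on the centre line of the jaws, within the pads' length; the fingertips stand 14 mm ahead of it and the grasp point (between the pads) lies 5 mm behind it; z points along the fingers, y is the line along which they close (so a half turn about z gives the same grasp; the last joint's range is limited). The gripper opens to 88 mm and grips with 3 to 60 N. Pads are 19 mm wide; open, the fingers measure 130 mm over their backs; the gripper's body (78 mm by 193 mm) begins 47 mm behind the grasp point.
Start: joints at [92.137, 20.546, 0.682, 0, -70.136, -16.507], TCP at [0.168, 0.654, 0.241] pointing down, gripper open.
Joint ranges: [-176.03, 176.03], [-82.01, 121.73], [-58.28, 71.71], [-173.87, 95.51], [-174.79, -0.11], [-173.66, 173.66]. Speed limits (degrees/s): [136.94, 136.94, 172.46, 180, 180, 180].

## Interface

Orientations are given as [roll, pitch, yaw] about the fixed x, y, z axes, in that order (R = Rz(yaw) Ry(pitch) Rx(roll)).
In Python, from plant import r gives the robot as it stands.
- The arm moves only by the tool send_rows, never from a script. Its argument "steps" is a list of rows, each an object with "dp": the shift along the tool's x, y, z in mm, a list of three; "roll": the turn about the tool's z in rad; "jaw": the opening in per cent of the stroke, from 0 (shut) to 100 (fully open). In form: [{"dp": [tx, ty, tz], "roll": roll, "jaw": jaw}, ...]. A call has 1 to 5 rows; each row is the pose to reach, as a shift and turn from the pose commanded when the call began, along the tool's axes at that moment; what a row does not reach only later rows make up. A row lasts 1/8 s, in which the tool goes at most 62.5 mm and 10.7 degrees, less where a joint would pass 70% of its speed; a pose out of reach is approached as far as the arm can. A call with a gripper value outside its range is refused whole. The fingers move at their own pace and stop on an object; "newtons" is the grip in N (left out, the last holds). Time passes only in rows, so rows that repeat a pose let the fingers close. It gives the time, the measured TCP pose, the force, the opening and the grip force at its end, in the units of the state.
- r.get_state(): the state, without advancing time (a new reading comes with each control period).
- r.capture(name): name is "scene" or "top" or "wrist"; returns a dict with "image" (480x640x3 uint8, blue, green, red), "K" (3x3 intrinsics, pixels), "rvec" (rotation vector, rad) and "tvec" (3), from world to camera coordinates, as OpenCV has them. Camera axes: x right, y down, z forward; pixel columns grow to the right and rows downward; lengths in m; the calibration is good to about 2 mm. A picture is of the moment at which its call begins. There is no depth.
- r.close_job(): hands the job in; it is judged then, once.
The state is a dict: "time_s": time; "joints": joint angles; "qd": joint speeds; "joint_torque": joint torques, N m; "tcp_pos": TCP position; "eef_rot": TCP orientation; "contact_force": force on the tool from outside, world axes, zero at the start; "moment": the same for the moment, N m; "gripper_width": finger opening in m; "gripper_force": force on a finger pad.
Only numpy, scipy, OpenCV 4.12 (cv2) and the standard library are available. Lean on these libraries where they do the work, as an engineer would, in place of code of your own. Each camera call takes 0.05 s, during which the arm holds its last target. There are 200 camera calls.

## Task

Take the long aluminium cold plate that lies under the stack of three well plates by its upright grip and draw it straight out along the bench, without lifting it, until it lies wholly in front of the two steel stop posts. The posts hold the stack back: it must not topple, and must end standing squarely on the bench, still behind the posts. Let go of the cold plate and leave it lying there; leave the other, bare cold plate alone.

Things in the scene. Friction and masses are not known exactly. Their poses are not given: they have to be found in the camera images.
- carrier: Cold plate to draw out: aluminium slab 190 (x) by 64 (y) by 6 mm, 0.2-0.4 kg, flat on the bench, its +x part under the stack. At its -x end, in front of the posts, an upright grip fin 32 (x) by 14 mm (y), top 46 mm above the bench, centred at x -75 mm, y 0. Origin: centre of slab's underside. Slides out towards -x. An identical bare cold plate lies elsewhere.
- stop: Fixed stop: two flat steel posts 60 mm high, 16 wide, 6 thick, 54 mm either side of its x axis (92 mm gap, cold plate lies in it), each with a foot 4 mm high reaching to x -31 mm. Origin: on the bench midway, at the posts' rear faces. x points level into the stack; cold plate comes out to -x. Its x axis starts within 2 degrees of this; it is out when its origin is below x -101 mm.
- plate_top: Uppermost of three equal loose cream 24-well plates, each 85.5 (x) by 127.8 (y) by 20 mm, 0.1-0.16 kg, stacked on the cold plate close behind the posts and overhanging it both sides. Origin: centre of its underside, 45-52 mm behind the posts' rear faces, 46 mm above the bench at the start (stack top 66 mm), 40 mm once the stack has come down, rear edge first, onto the bench.
- spare: Bystander, to be left alone: a second cold plate of the same shape and size, bare, lying by itself to one side on the bench. Origin and axes as for carrier.
Not all that is in view belongs to the job. Of the things shaped like the stop, the steel one is meant. Leave any turquoise look-alike of the carrier alone.

How it is judged (in metres and radians):
At the end, for the whole second after the job is handed in: Cold plate flat and at rest on the bench, origin over 101 mm in front of the posts' rear faces. Top well plate level and at rest two plates above the bench (underside 36-44 mm up), centre 30-70 mm behind those faces, within 20 mm sideways and 11 degrees of square (x of carrier in the frame of stop below -0.101 m and height (world z) of carrier below 0.006 m and angle between carrier's own z axis and vertical below 0.1 rad and x of plate_top in the frame of stop between 0.03 and 0.07 m and y of plate_top in the frame of stop between -0.02 and 0.02 m and angle between the x axis of plate_top and the x axis of stop, either way round below 0.2 rad and height (world z) of plate_top between 0.036 and 0.044 m and angle between plate_top's own z axis and vertical below 0.06 rad and linear speed of each of carrier, plate_top below 0.02 m/s); the robot touches nothing.
It fails at once if the stack is toppled or tipped by more than 20 degrees (angle between plate_top's own z axis and vertical above 0.35 rad).
It fails at once if the cold plate is lifted off the bench (by more than 30 mm) (height (world z) of carrier above 0.03 m).
It fails at once if the other, bare cold plate is moved by more than 20 mm (distance of spare from where it was at the start of the episode above 0.02 m).
It also fails if it takes over 35 s, if anything falls off the work surface, if the arm or the gripper's body presses on something with over 40 N, if the wrist force passes 120 N, or if a joint passes its speed limit or range.

## Working session

There is one attempt and no reset: what is moved stays moved. The work goes in short steps, Python scripts to look and compute and a tool call to move; the robot and the scene stay as the last step left them, time stands still between calls to the robot, and variables do not carry over. Pictures are saved under pics/ and viewed, at most 10 in all, crops included, and the job is handed in when it is done.

Besides the shell and the picture viewer there is one more tool, called after "Call:" by a JSON object that holds its "method" and its "body", one argument or row to a line. send_rows: Moves the arm, as the interface text tells. Its arguments: {"type":"object","properties":{"steps":{"type":"array","items":{"type":"object","properties":{"dp":{"type":"array","items":{"type":"number"}},"roll":{"type":"number"},"jaw":{"type":"number"}}}},"newtons":{"type":"number"}},"required":["steps"]}

```bash
mkdir -p pics; ls; python3 - <<'E'
from plant import r
import cv2,pickle
d={}
for n in("scene","top"):
    c=r.capture(n);d[n]=c;cv2.imwrite(f"pics/{n}0.png",c["image"])
pickle.dump(d,open("cap0.pkl","wb"))
s=r.get_state();print(s["time_s"],s["tcp_pos"],s["eef_rot"],s["gripper_width"])
E
```

```text
pics
0.1 [0.16745031 0.65348023 0.23974731] [ 1.79916494e+02 -7.51893839e-03 -1.43767054e+01] 0.08762970369946765
```

View pics/scene0.png

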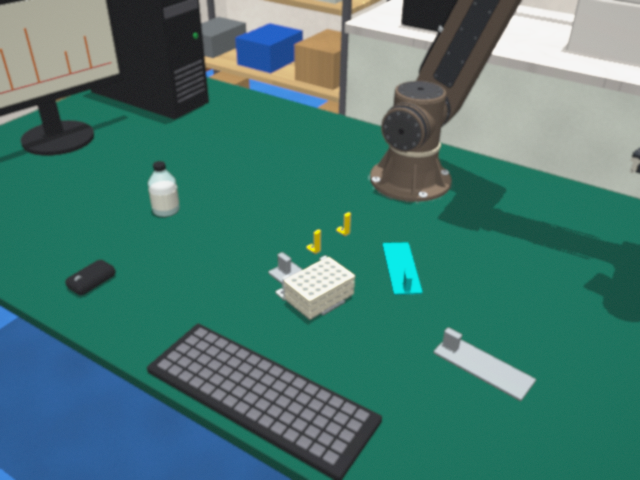

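View pics/top0.png

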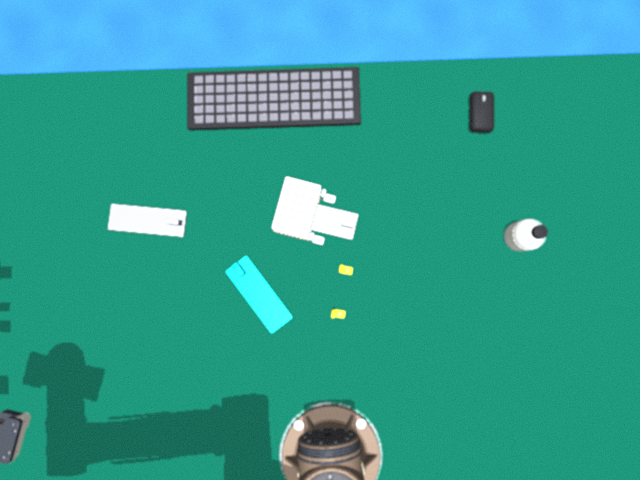

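The top view shows four things to tell apart:
- The target silver plate, with its fin at about (345,226), under the cream stack at (297,208). Its steel posts are at (328,198) and (318,239).
- The bare spare at (147,220).
- A turquoise look-alike at (258,295).
- Yellow look-alike posts at (346,270) and (338,314).

I'm choosing the silver plate under the stack, and I'll check it in a crop.

```bash
cat > h.py <<'E'
import cv2,numpy as np
def ray(c,uv,z):
    R=cv2.Rodrigues(np.array(c["rvec"],float))[0];t=np.array(c["tvec"],float).ravel()
    d=R.T@np.linalg.inv(c["K"])@np.array([uv[0],uv[1],1.]);o=-R.T@t
    return o+d*(z-o[2])/d[2]
def proj(c,P):
    return cv2.projectPoints(np.array(P,float).reshape(-1,3),np.array(c["rvec"],float),np.array(c["tvec"],float),np.array(c["K"],float),None)[0][:,0]
E
python3 - <<'E'
import pickle,cv2,numpy as np
from h import *
d=pickle.load(open("cap0.pkl","rb"));c=d["top"];im=c["image"]
R=cv2.Rodrigues(np.array(c["rvec"],float))[0];print("cam",-R.T@np.array(c["tvec"]).ravel())
x0,y0=255,160
cr=im[y0:y0+100,x0:x0+125]
cv2.imwrite("pics/crop0.png",cv2.resize(cr,None,fx=6,fy=6,interpolation=cv2.INTER_CUBIC))
for uv,z in [((357,212),.006),((352,240),.006),((345,226),.046),((297,208),.066),((328,198),.06),((318,239),.06),((147,220),.006)]:
    print(uv,ray(c,uv,z).round(3))
E
```

```text
cam [ 0.41561815 -0.00324623  1.25242974]
(357, 212) [ 0.583 -0.083  0.006]
(352, 240) [ 0.513 -0.069  0.006]
(345, 226) [ 0.544 -0.051  0.046]
(297, 208) [0.589 0.063 0.066]
(328, 198) [ 0.612 -0.012  0.06 ]
(318, 239) [0.514 0.015 0.06 ]
(147, 220) [0.578 0.443 0.006]
```

View pics/crop0.png

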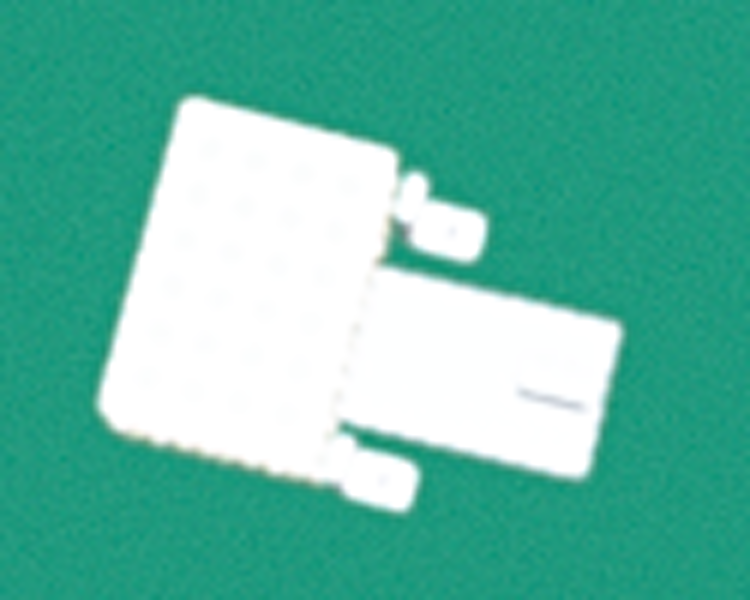

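The crop confirms the choice: a silver slab comes out between the steel posts from under the cream stack. Its front corners are at about (358.6,213.6) and (352.7,239.6), and the fin is the thin grey line at about (346,226).

```bash
python3 - <<'E'
import pickle,numpy as np
from h import *
c=pickle.load(open("cap0.pkl","rb"))["top"]
f=lambda a,b,z:ray(c,(255+a/6-.42,160+b/6-.42),z)
A,B,C,D=f(622,322,.006),f(587,478,.006),f(378,265,.006),f(340,420,.006)
print(A,B,"w",np.linalg.norm(A-B))
u=(C-A)+(D-B);u[2]=0;u/=np.linalg.norm(u);yaw=np.degrees(np.arctan2(u[1],u[0]))
w=A-B;y2=np.degrees(np.arctan2(w[1],w[0]))+90
fc=(A+B)/2+.02*u;print("u",u,yaw,y2,"fin",fc,"origin",(A+B)/2+.095*u)
P,Q=f(413,185,.06),f(340,450,.06);w=P-Q;print("posts",P,Q,np.linalg.norm(w),np.degrees(np.arctan2(w[1],w[0]))+90)
m=(P+Q)/2; S=m+.003*u;print("stop",S,"carrier x in stop",((A+B)/2+.095*u-S)@u)
S4=[f(a,b,.066) for a,b in((185,97),(398,150),(100,410),(330,485))];T=sum(S4)/4
print("top",T,(T-S)@u, [np.linalg.norm(S4[0]-S4[1]),np.linalg.norm(S4[0]-S4[2])])
E
```

```text
[ 0.57974953 -0.08642896  0.006     ] [ 0.51521259 -0.06967935  0.006     ] w 0.0666750839046881
u [0.25835173 0.96605092 0.        ] 75.0277179133079 75.45072947234355 fin [ 0.5526481  -0.05873314  0.006     ] origin [0.57202448 0.01372068 0.006     ]
posts [ 0.63030333 -0.00140162  0.06      ] [0.52485745 0.0305598  0.06      ] 0.11018333889525035 73.13755684159608
stop [0.57835545 0.01747724 0.06      ] carrier x in stop -0.00526464608586583
top [0.59116103 0.06306661 0.066     ] 0.047349999094253005 [np.float64(0.08778097179761243), np.float64(0.12982127336178909)]
```

The numbers fit the given sizes: slab width 67 mm against 64, post spacing 110 against 108, and stack centre 47 mm behind the posts. The carrier yaw is about 75°. I'll travel above the fin first and turn the tool there.

Call:
{"method": "send_rows", "body": {
  "steps": [
    {"dp":[37,40,0],"roll":0,"jaw":100},
    {"dp":[74,80,0],"roll":0,"jaw":100},
    {"dp":[111,119,0],"roll":0,"jaw":100},
    {"dp":[148,158,0],"roll":0,"jaw":100},
    {"dp":[183,198,0],"roll":0,"jaw":100}
  ]
}}

```text
time_s: 0.72
tcp_pos: [0.2962, 0.4149, 0.2404]
eef_rot: [180.0, 0.0, -14.4]
contact_force: [1.3, -0.5, 0.5]
gripper_width: 0.0875
gripper_force: 0.0
```

Call:
{"method": "send_rows", "body": {
  "steps": [
    {"dp":[37,40,0],"roll":0,"jaw":100},
    {"dp":[74,80,0],"roll":0,"jaw":100},
    {"dp":[111,119,0],"roll":0,"jaw":100},
    {"dp":[148,158,0],"roll":0,"jaw":100},
    {"dp":[183,198,0],"roll":0,"jaw":100}
  ]
}}

```text
time_s: 1.35
tcp_pos: [0.4242, 0.1777, 0.2406]
eef_rot: [-180.0, -0.0, -14.4]
contact_force: [0.7, -0.3, -0.5]
gripper_width: 0.0879
gripper_force: 0.0
```

Call:
{"method": "send_rows", "body": {
  "steps": [
    {"dp":[37,40,0],"roll":0,"jaw":100},
    {"dp":[74,80,0],"roll":0,"jaw":100},
    {"dp":[111,119,0],"roll":0,"jaw":100},
    {"dp":[148,158,0],"roll":0,"jaw":100},
    {"dp":[183,198,0],"roll":0,"jaw":100}
  ]
}}

```text
time_s: 1.98
tcp_pos: [0.5525, -0.0595, 0.2403]
eef_rot: [-180.0, 0.0, -14.4]
contact_force: [0.5, 0.5, 0.1]
gripper_width: 0.0877
gripper_force: 0.0
```

Call:
{"method": "send_rows", "body": {
  "steps": [
    {"dp":[0,0,0],"roll":0.16,"jaw":100},
    {"dp":[0,0,0],"roll":0.32,"jaw":100},
    {"dp":[0,0,0],"roll":0.48,"jaw":100},
    {"dp":[0,0,0],"roll":0.64,"jaw":100},
    {"dp":[0,0,0],"roll":0.79,"jaw":100}
  ]
}}

```text
time_s: 2.6
tcp_pos: [0.5517, -0.0579, 0.2402]
eef_rot: [180.0, 0.0, -59.9]
contact_force: [-0.5, -0.5, -0.0]
gripper_width: 0.0878
gripper_force: 0.0
```

Call:
{"method": "send_rows", "body": {
  "steps": [
    {"dp":[0,0,0],"roll":0.16,"jaw":100},
    {"dp":[0,0,0],"roll":0.32,"jaw":100},
    {"dp":[0,0,0],"roll":0.48,"jaw":100},
    {"dp":[0,0,0],"roll":0.64,"jaw":100},
    {"dp":[0,0,0],"roll":0.79,"jaw":100}
  ]
}}

```text
time_s: 3.22
tcp_pos: [0.5516, -0.0578, 0.2402]
eef_rot: [180.0, -0.0, -105.2]
contact_force: [0.1, 0.5, 0.4]
gripper_width: 0.0877
gripper_force: 0.0
```

```bash
python3 - <<'E'
from plant import r
import cv2,pickle
from h import *
c=r.capture("wrist");pickle.dump(c,open("w1.pkl","wb"));cv2.imwrite("pics/w1.png",c["image"])
s=r.get_state();print(s["time_s"],s["tcp_pos"],s["eef_rot"],s["joints"])
print(proj(c,[[.5526,-.0587,.046],[.58,-.086,.006],[.515,-.07,.006]]))
E
```

```text
3.275 [ 0.55158807 -0.05782101  0.240173  ] [ 1.79951330e+02 -1.09097844e-02 -1.05594380e+02] [ 1.42377968e+01  9.28739073e+00 -1.46703346e+01 -1.61315671e-02
 -6.60899230e+01 -2.98256373e+01]
[[316.10322283 225.16552346]
 [283.44417771 199.36128203]
 [348.79193119 197.82605939]]
```

View pics/w1.png

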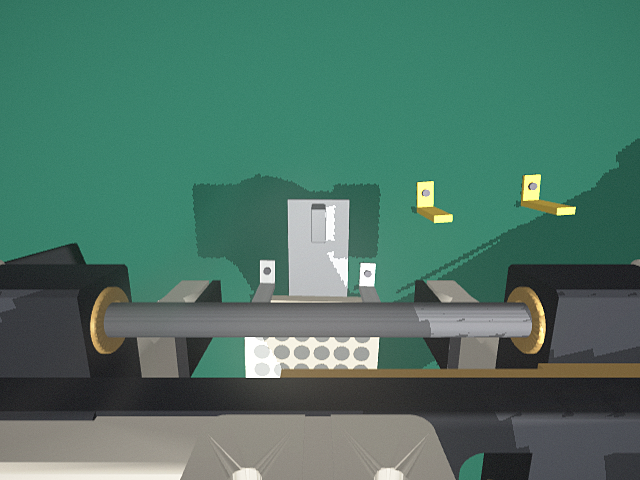

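The close view shows the slab's front corners at (288,199) and (349,199), with its sides running to (291,295) and (347,295). The fin is at about (318,224) and the post feet at (267,270) and (368,273).

```bash
python3 - <<'E'
import pickle
from h import *
c=pickle.load(open("w1.pkl","rb"))
A,B,C,D=[ray(c,p,.006) for p in((288,199),(349,199),(291.5,295),(347.5,295))]
u=(C-A)+(D-B);u/=np.linalg.norm(u);print(A,B,np.linalg.norm(A-B),np.degrees(np.arctan2(u[1],u[0])),"fin",(A+B)/2+.02*u, "origin",(A+B)/2+.095*u)
w=A-B;print(np.degrees(np.arctan2(w[1],w[0]))+90)
F=[ray(c,p,.004) for p in((267,270),(368,273))];print(F,np.linalg.norm(F[0]-F[1]))
print("fin top",ray(c,(318,208),.046),ray(c,(318,224),.046))
T=np.array([.5516,-.0578,.2402]);f=(A+B)/2+.02*u;e=f-T
y=np.radians(-105.3);X=np.array([np.cos(y),np.sin(y),0]);Y=np.array([np.sin(y),-np.cos(y),0])
print("dp",e@X*1e3,e@Y*1e3)
E
```

```text
[ 0.57539106 -0.08513337  0.006     ] [ 0.51508467 -0.06877888  0.006     ] 0.06248464079888517 75.46328233942518 fin [ 0.55025787 -0.05759638  0.006     ] origin [0.5690829  0.01500264 0.006     ]
74.826899245214
[array([ 0.61899595, -0.01729987,  0.004     ]), array([0.51448089, 0.01456742, 0.004     ])] 0.10926537249499901
fin top [ 0.54668698 -0.07376809  0.046     ] [ 0.5506043  -0.05930291  0.046     ]
dp 0.15775128540949318 1.3482872020086272
```

Call:
{"method": "send_rows", "body": {
  "steps": [
    {"dp":[0,1,50],"roll":0,"jaw":100},
    {"dp":[0,1,100],"roll":0,"jaw":100},
    {"dp":[0,1,145],"roll":0,"jaw":100},
    {"dp":[0,1,170],"roll":0,"jaw":100},
    {"dp":[0,1,185],"roll":0,"jaw":100}
  ]
}}

```text
time_s: 3.9
tcp_pos: [0.5503, -0.0577, 0.054]
eef_rot: [179.9, -0.1, -104.8]
contact_force: [0.2, -0.0, 1.1]
gripper_width: 0.0877
gripper_force: 0.0
```

Call:
{"method": "send_rows", "body": {
  "steps": [
    {"dp":[0,0,10],"roll":0,"jaw":100},
    {"dp":[0,0,20],"roll":0,"jaw":100},
    {"dp":[0,0,28],"roll":0,"jaw":100},
    {"dp":[0,0,28],"roll":0,"jaw":60},
    {"dp":[0,0,28],"roll":0,"jaw":30}
  ],
  "newtons": 25
}}

```text
time_s: 4.53
tcp_pos: [0.5513, -0.0575, 0.028]
eef_rot: [-180.0, 0.0, -104.9]
contact_force: [0.5, -0.2, -0.1]
gripper_width: 0.0724
gripper_force: 0.0
```

Call:
{"method": "send_rows", "body": {
  "steps": [
    {"dp":[0,0,0],"roll":0,"jaw":20},
    {"dp":[0,0,0],"roll":0,"jaw":0},
    {"dp":[0,0,0],"roll":0,"jaw":0},
    {"dp":[0,0,0],"roll":0,"jaw":0},
    {"dp":[0,0,0],"roll":0,"jaw":0}
  ]
}}

```text
time_s: 5.15
tcp_pos: [0.551, -0.0575, 0.0276]
eef_rot: [180.0, -0.0, -104.9]
contact_force: [0.2, -0.6, -0.0]
gripper_width: 0.0232
gripper_force: 0.0
```

Call:
{"method": "send_rows", "body": {
  "steps": [
    {"dp":[0,0,0],"roll":0,"jaw":0},
    {"dp":[0,0,0],"roll":0,"jaw":0},
    {"dp":[0,0,0],"roll":0,"jaw":0}
  ]
}}

```text
time_s: 5.52
tcp_pos: [0.5512, -0.0576, 0.0276]
eef_rot: [-180.0, 0.0, -104.9]
contact_force: [1.3, -0.8, -0.9]
gripper_width: 0.014
gripper_force: 25.0
```

Call:
{"method": "send_rows", "body": {
  "steps": [
    {"dp":[2,0,0],"roll":0,"jaw":0},
    {"dp":[5,0,0],"roll":0,"jaw":0},
    {"dp":[9,0,0],"roll":0,"jaw":0},
    {"dp":[13,0,0],"roll":0,"jaw":0},
    {"dp":[17,0,0],"roll":0,"jaw":0}
  ]
}}

```text
time_s: 6.15
tcp_pos: [0.5465, -0.0742, 0.0276]
eef_rot: [-180.0, 0.0, -104.9]
contact_force: [1.0, 4.0, -1.7]
gripper_width: 0.0139
gripper_force: 25.0
```

The fin is held at 14 mm width and the drag force is about 4 N. I'll keep pulling.

Call:
{"method": "send_rows", "body": {
  "steps": [
    {"dp":[5,0,0],"roll":0,"jaw":0},
    {"dp":[10,0,0],"roll":0,"jaw":0},
    {"dp":[15,0,0],"roll":0,"jaw":0},
    {"dp":[20,0,0],"roll":0,"jaw":0},
    {"dp":[25,0,0],"roll":0,"jaw":0}
  ]
}}

```text
time_s: 6.78
tcp_pos: [0.5401, -0.0984, 0.0276]
eef_rot: [-180.0, 0.0, -104.9]
contact_force: [1.4, 4.7, -1.8]
gripper_width: 0.0139
gripper_force: 25.0
```

```bash
python3 - <<'E'
from plant import r
import cv2
a=r.capture("scene")["image"][220:340,240:400];b=r.capture("top")["image"][160:280,265:425]
cv2.imwrite("pics/mid.png",cv2.resize(cv2.vconcat([a,b]),None,fx=2.5,fy=2.5,interpolation=cv2.INTER_CUBIC))
E
```

```text
(no output)
```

View pics/mid.png

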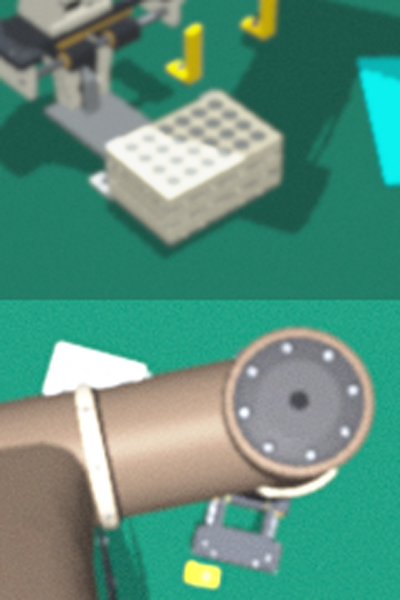

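The scene view shows the stack standing level behind the posts with the slab sliding out. I'll pull the remaining ~72 mm.

Call:
{"method": "send_rows", "body": {
  "steps": [
    {"dp":[5,0,0],"roll":0,"jaw":0},
    {"dp":[10,0,0],"roll":0,"jaw":0},
    {"dp":[15,0,0],"roll":0,"jaw":0},
    {"dp":[20,0,0],"roll":0,"jaw":0},
    {"dp":[25,0,0],"roll":0,"jaw":0}
  ]
}}

```text
time_s: 7.5
tcp_pos: [0.5334, -0.1228, 0.0275]
eef_rot: [180.0, -0.0, -104.9]
contact_force: [0.1, 1.7, -0.2]
gripper_width: 0.014
gripper_force: 25.0
```

Call:
{"method": "send_rows", "body": {
  "steps": [
    {"dp":[5,0,0],"roll":0,"jaw":0},
    {"dp":[10,0,0],"roll":0,"jaw":0},
    {"dp":[15,0,0],"roll":0,"jaw":0},
    {"dp":[20,0,0],"roll":0,"jaw":0},
    {"dp":[25,0,0],"roll":0,"jaw":0}
  ]
}}

```text
time_s: 8.12
tcp_pos: [0.5272, -0.1468, 0.0276]
eef_rot: [180.0, -0.0, -104.9]
contact_force: [0.2, 1.6, -1.0]
gripper_width: 0.0142
gripper_force: 25.0
```

Call:
{"method": "send_rows", "body": {
  "steps": [
    {"dp":[5,0,0],"roll":0,"jaw":0},
    {"dp":[10,0,0],"roll":0,"jaw":0},
    {"dp":[15,0,0],"roll":0,"jaw":0},
    {"dp":[20,0,0],"roll":0,"jaw":0},
    {"dp":[25,0,0],"roll":0,"jaw":0}
  ]
}}

```text
time_s: 8.75
tcp_pos: [0.5208, -0.171, 0.0276]
eef_rot: [180.0, -0.0, -104.9]
contact_force: [1.0, 1.3, -1.0]
gripper_width: 0.0139
gripper_force: 25.0
```

```bash
python3 - <<'E'
from plant import r
import cv2
from h import *
c=r.capture("scene");a=c["image"][220:340,240:400]
w=r.capture("wrist")["image"]
cv2.imwrite("pics/mid2.png",cv2.vconcat([cv2.resize(a,(400,300),interpolation=cv2.INTER_CUBIC),cv2.resize(w,(400,300))]))
E
```

```text
(no output)
```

View pics/mid2.png

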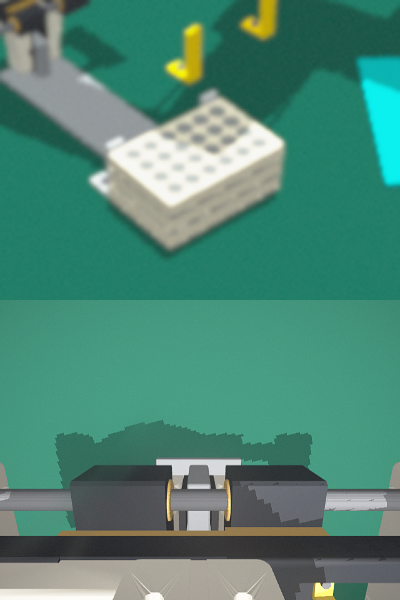

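The stack is level and the slab has been drawn about 117 mm. I'll release and rise.

Call:
{"method": "send_rows", "body": {
  "steps": [
    {"dp":[0,0,0],"roll":0,"jaw":30},
    {"dp":[0,0,0],"roll":0,"jaw":50},
    {"dp":[0,0,0],"roll":0,"jaw":60},
    {"dp":[0,0,0],"roll":0,"jaw":60},
    {"dp":[0,0,0],"roll":0,"jaw":60}
  ]
}}

```text
time_s: 9.48
tcp_pos: [0.5209, -0.1706, 0.0276]
eef_rot: [180.0, -0.0, -104.9]
contact_force: [-0.7, -0.1, -0.0]
gripper_width: 0.0515
gripper_force: 0.0
```

Call:
{"method": "send_rows", "body": {
  "steps": [
    {"dp":[0,0,-10],"roll":0,"jaw":60},
    {"dp":[0,0,-30],"roll":0,"jaw":60},
    {"dp":[0,0,-70],"roll":0,"jaw":60},
    {"dp":[0,0,-120],"roll":0,"jaw":60},
    {"dp":[0,0,-170],"roll":0,"jaw":60}
  ]
}}

```text
time_s: 10.1
tcp_pos: [0.5206, -0.1707, 0.1999]
eef_rot: [-180.0, 0.0, -104.9]
contact_force: [0.6, 0.4, -0.9]
gripper_width: 0.0528
gripper_force: 0.0
```

Call:
{"method": "send_rows", "body": {
  "steps": [
    {"dp":[50,0,0],"roll":0,"jaw":60},
    {"dp":[100,0,0],"roll":0,"jaw":60},
    {"dp":[150,0,0],"roll":0,"jaw":60},
    {"dp":[200,0,0],"roll":0,"jaw":60},
    {"dp":[250,0,0],"roll":0,"jaw":60}
  ]
}}

```text
time_s: 10.72
tcp_pos: [0.456, -0.4137, 0.1985]
eef_rot: [-180.0, -0.0, -104.9]
contact_force: [1.1, 0.3, 0.1]
gripper_width: 0.0529
gripper_force: 0.0
```

```bash
python3 - <<'E'
from plant import r
import cv2,pickle
t=r.capture("top");c=r.capture("scene");pickle.dump((t,c),open("end.pkl","wb"))
a=t["image"][165:265,265:425];b=c["image"][220:320,200:360]
cv2.imwrite("pics/end.png",cv2.vconcat([cv2.resize(x,(480,300),interpolation=cv2.INTER_CUBIC) for x in(a,b)]))
E
```

```text
(no output)
```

View pics/end.png

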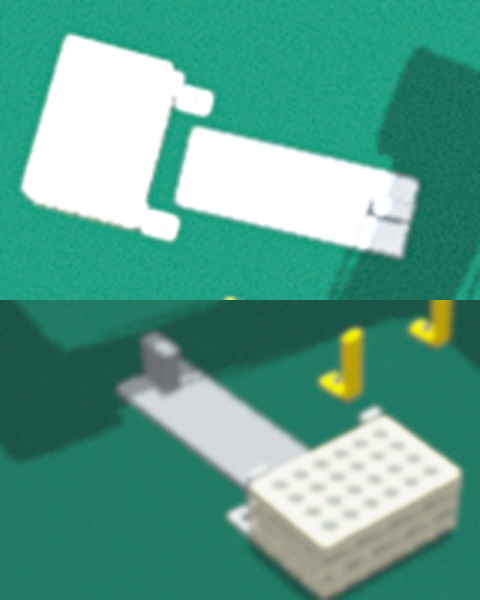

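The final view shows a clear gap between the slab's rear edge (crop (192,127) to (177,205)) and the stack, which is square behind the posts. I'll check the numbers, then hand in.

```bash
python3 - <<'E'
import pickle
from h import *
t=pickle.load(open("end.pkl","rb"))[0]
f=lambda a,b,z:ray(t,(265+a/3-.33,165+b/3-.33),z)
y=np.radians(73.1);u=np.array([np.cos(y),np.sin(y),0]);v=np.array([-u[1],u[0],0]);S=np.array([.5775,.0175,0])
C=sum(f(*p,.006) for p in((192,127),(177,205),(418,180),(404,257)))/4-S
Q=[f(*p,.06) for p in((68,35),(175,66),(22,188),(150,228))];T=sum(Q)/4-S
d=Q[0]-Q[2]
print("carrier",C@u,C@v,"top",T@u,T@v,"yaw",np.degrees(np.arctan2(d[1],d[0]))+90)
if C@u<-.106 and .033<T@u<.067 and abs(T@v)<.017:
    from plant import r;print(r.close_job())
E
```

```text
carrier -0.12203779112947352 0.0014153755510768913 top 0.04208789090416435 -0.0007307232924788626 yaw 72.21841431857449
the job is handed in; nothing more can be done
None
```

The job is handed in. By my final camera measurement, the cold plate was released with its origin about 122 mm in front of the posts, and the stack stands square about 42 mm behind them; the hand-in call returned no verdict.

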